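# Read the pressure of the shoeing cart's tyre

### The job

Check the pressure in the cart wheel that lies on the bench: take the tyre gauge from its rest, press its chuck squarely down on the valve and hold it fully home until the rod has come out and stopped, without forcing the valve. Then lay the gauge back level in its rest as it lay before, the rod left out where it stopped so that I can read it. Leave the other tools where they lie.

Things in the scene. Friction and masses are not known exactly. Their poses are not given: they have to be found in the camera images.
- gauge: Pencil-type tyre gauge, 0.13 kg: a round steel barrel 14 mm across, a head block at one end (28 mm along the barrel, 16 wide, 22 high), a brass chuck under it. Origin: on the barrel's axis, in the middle of the head, right above the chuck. x: along the barrel towards the head (barrel from x = -151 mm, head front at +14 mm); y: across the head's two flat grip sides; z: up, away from the chuck.
- chuck (a point): Centre of the chuck's mouth, 40 mm below the gauge's origin (gauge axes). Under the head a neck 15 mm across reaches down to 24 mm below the origin, then comes a bell that widens from 17 to 23 mm. Inside, the mouth narrows from about 18 mm to a bore of 11 mm; 8.5 mm deep lies the sprung seal, which the stem pushes in 3.5 mm until it meets the solid end of the bore.
- rod (a joint): How far the pale square indicator rod (6.6 mm thick) has come out of the barrel's far end, m; 0 is home. The tyre's pressure drives it out along the gauge's -x while the chuck is fully home, at some 50 to 90 mm/s; it stops at the reading and stays there when the chuck comes off. If the chuck comes off early it stops short. The tyre's pressure is not known: it reads somewhere from 0.020 to 0.040.
- rest: The gauge's rest, fixed to the bench: a board 170 x 70 x 12 mm with two upright V saddles of steel, 10 mm thick, at x = -32 and -115 mm. Origin: on the bench, right below the gauge's origin when the gauge lies in it; x then points as the gauge's x; z up. The barrel lies level in the V's, its axis 72 mm above the bench; the V's are about 30 mm wide at the top, 86 mm up. Head and chuck hang free.
- wheel: Pneumatic cart wheel lying flat on the bench, 270 mm across and 80 mm high, too heavy to shift: rubber tyre, steel rim open from radius 58 mm inward, web 27 mm above the bench, hub 40 mm across and 82 mm high. Origin: on the bench under the centre of the hub; z up; the valve stands on its x axis, 42 mm from the centre, between hub and rim.
- valve (a point): Expected tip of the valve, 94 mm above the bench: a brass stem 8.4 mm across, pointing straight up. Being an inner tube's valve, its real tip is anywhere from 6 mm lower to 6 mm higher than this (sideways it is true). It gives downwards about 1 mm per 6 N. From first touch to fully home the push on the sprung seal rises from 5 to about 13 N; more than 30 N forces the valve.
- seal (a joint): How far the sprung rubber seal at the bottom of the chuck's bore (9 mm across) is pushed in by the valve stem, m: 0 free, about 0.0035 with the chuck fully home, the valve fully open; the rod runs out from about 0.0022 on. Only a stem inside the bore can reach it.
- punch: Bystander: blued steel drive punch, 18 mm across and 142 mm long, lying on the bench along its x. Origin: under its middle.
- clench_block: Bystander: copper clench block, 62 x 38 mm, 22 mm high, with a raised lip at one end. Origin: centre of its underside.
- stand_cap: Bystander: cast bronze hoof stand cap, a dome 96 mm across and 48 mm high. Origin: centre of its underside.
- shoe_blank_a: Bystander: flat iron shoe blank, a U of about 120 x 130 mm, 8 mm thick. Origin: middle of the U, at bench height.
- shoe_blank_b: Bystander: a second flat iron shoe blank like the first.
- rasp: Bystander: hoof rasp 42 mm wide, with its wooden handle about 460 mm long, along its x. Origin: near its middle, at bench height.
- driving_hammer: Bystander: small hammer lying along its x. Origin: near its middle, at bench height.
Things that resemble listed ones, but are neither listed nor needed, are in the scene too. Leave any blue look-alike of the gauge alone.

How it is judged:
By the outcome, as a careful person would: the job done as asked, in the order asked, and still so for the second after the job is handed in, with the robot touching nothing.
It also fails if it takes over 54 s, if anything falls off the work surface, if the arm or the gripper's body presses on something with over 40 N, if the wrist force passes 120 N, or if a joint passes its speed limit or range.

### The arm

A 7-joint arm with a two-finger parallel gripper is mounted at the origin on the work surface. World frame = base frame: x ahead of the robot, y to its left, z up, the work surface at z = 0. Lengths are in m, angles in rad, forces in N, time in s.
With the tool pointing down it reaches from about 0.425 to 0.925 m from the base axis. Payload 6.8 kg.
Tool frame: the origin (TCP) lies between the finger pads; the fingertips stand 17 mm ahead of it and the grasp point (between the pads) lies 2 mm behind it; z points along the fingers, y is the direction in which the jaws open and shut (so a half turn about z gives the same grasp; the last joint's range is limited). The gripper opens to 85 mm and grips with 20 to 120 N. Pads are 22 mm wide; open, the fingers measure 114 mm over their backs; the gripper's body (76 mm by 85 mm) begins 54 mm behind the grasp point. The pads swing forward as they close: fully open they stand 13 mm farther back than shut.
Start: joints at [-1.31, 0.477, 0.022, 1.555, -0.011, 1.109, -0.083], TCP at [0.243, 0.63, 0.248] pointing down, gripper open.
Joint ranges: [-2.96, 2.96], [-0.34, 2.1], [-1.41, 1.46], [0.24, 2.44], [-1.37, 4.51], [0.17, 1.92], [-2.96, 2.96]. Speed limits (rad/s): [2.39, 2.39, 3.14, 3.14, 3.14, 3.14, 3.14].

### API

Orientations are given as a unit quaternion [w, x, y, z].
In Python, from station import bot gives the robot as it stands. The module is installed in compiled form; this text tells all that it offers.
- The arm moves only by the tool carry_out, never from a script. Its argument "moves" is a list of rows, each a list of 3 entries, a list of its own where there are three numbers: the turn, a rotation vector about the tool's x, y, z in degrees, then the shift along the tool's x, y, z in cm, then the finger opening in cm, from 0 to 8.54. A call has 1 to 5 rows; each row is the pose to reach, as a shift and turn from the pose commanded when the call began, along the tool's axes at that moment; what a row does not reach only later rows make up. A row lasts 1/8 s, in which the tool goes at most 62.5 mm and 10.7 degrees, less where a joint would pass 70% of its speed; a pose out of reach is approached as far as the arm can. A call with a gripper value outside its range is refused whole. The fingers move at their own pace and stop on an object; "newtons" is the grip in N (left out, the last holds). Time passes only in rows, so rows that repeat a pose let the fingers close. It gives the time, the measured TCP pose, the force and the opening at its end, in the units of the state.
- bot.get_obs(): the state, without advancing time (a new reading comes with each control period).
- bot.read_camera(name): name is "side" or "top" or "wrist"; returns the picture (384x512x3 uint8, red, green, blue); there is no depth.
- bot.camera_info(name): a dict with "vertical_fov" (degrees; the focal length in pixels is half the picture's height over the tangent of half this angle, whatever the lens; pixels are square), "cx", "cy" (the principal point, pixels), "position" and "attitude" of the camera in the world. Camera axes: x right, y up, looking along -z (the intrinsics and any distortion apply to the point x, -y, -z); pixel columns grow to the right and rows downward; lengths in m; the calibration is good to about 2 mm. The wrist camera is an equidistant fisheye: a pixel r from the principal point sees the ray r / f radians off the axis. A picture is of the moment at which its call begins: read the wrist's pose just before it. camera_info takes no time and is no camera call; for the wrist camera it gives the pose at the moment of the call.
- bot.hand_in(): hands the job in, once; it reports no verdict.
Trained networks look in the newest picture that a camera, given by its name, has taken for a name from the list of things; names that differ only in an ending like _2 or _b are one class to them, and where a whole thing is asked for, a point or a joint stands for the part that bears it (a point fixed in the world has none). Each returns a list of dicts, best first, with "score" (0 to 1); they miss things now and then, are a little off and sometimes report something else, mostly with a low value. They report only what shows in the picture. A call takes as long as a camera call. They do not tell look-alikes from the thing itself.
- bot.silhouettes(label, camera): "region" (384x512 bool, what is visible of it) and "location" ([column, row] in pixels, amid what is visible of it).
The state is a dict: "t": time; "q": joint angles; "joint_vel": joint speeds; "joint_torque": joint torques, N m; "eef_pos": TCP position; "tool_rot": TCP orientation; "contact_force": force on the tool from outside, world axes, zero at the start; "torque": the same for the moment, N m; "gripper_width": opening from 0.0 (shut) to 1.0 (fully open).
Only numpy, scipy, OpenCV 4.12 (cv2) and the standard library are available. Lean on these libraries where they do the work, as an engineer would, in place of code of your own. Each camera call takes 0.05 s, during which the arm holds its last target. There are 200 camera calls.

## Working session

There is one attempt and no reset: what is moved stays moved. The work goes in short steps, Python scripts to look and compute and a tool call to move; the robot and the scene stay as the last step left them, time stands still between calls to the robot, and variables do not carry over. Pictures are saved under pics/ and viewed, about 8 in all and at most 12, crops included, and the job is handed in when it is done.

Besides the shell and the picture viewer there is one more tool, called after "Call:" by a JSON object that holds its "fn" and its "kwargs". carry_out: Moves the arm, as the interface text tells. Its arguments: {"type":"object","properties":{"moves":{"type":"array"},"newtons":{"type":"number"}},"required":["moves"]}

```bash
mkdir -p pics; cat > h.py <<'E'
import numpy as np, cv2
from station import bot
from scipy.spatial.transform import Rotation as R
def quat(q): return R.from_quat([q[1],q[2],q[3],q[0]])
def att(a):
    a=np.array(a,float)
    return R.from_matrix(a) if a.shape==(3,3) else quat(a)
def ray(ci,cam,px):
    f=192/np.tan(np.radians(ci["vertical_fov"])/2)
    u=np.array([px[0]-ci["cx"],px[1]-ci["cy"]])
    if cam=="wrist":
        r=np.hypot(*u); th=r/f; d=np.array([np.sin(th)*u[0]/max(r,1e-9),np.sin(th)*u[1]/max(r,1e-9),np.cos(th)])
    else:
        p=u/f
        k=ci.get("distortion")
        if k is not None: 
            K=np.array([[f,0,ci["cx"]],[0,f,ci["cy"]],[0,0,1]]); p=cv2.undistortPoints(np.array([[px]],float),K,np.array(k,float))[0,0]
        d=np.array([p[0],p[1],1])
    d=np.array([d[0],-d[1],-d[2]])
    return np.array(ci["position"]), att(ci["attitude"]).apply(d)
def at_z(ci,cam,px,z):
    o,d=ray(ci,cam,px); return o+d*(z-o[2])/d[2]
def save(name,im): cv2.imwrite("pics/"+name,cv2.cvtColor(im,cv2.COLOR_RGB2BGR))
E
python3 - <<'E'
from h import *
o=bot.get_obs(); print({k:np.round(v,4) for k,v in o.items()})
ims=[]
for c in ["top","side","wrist"]:
    print(c,bot.camera_info(c)); im=bot.read_camera(c); ims.append(im); save(c+"0.png",im)
    for l in ["gauge","wheel","rest","chuck"]:
        for s in bot.silhouettes(l,c)[:3]: 
            ci=bot.camera_info(c); print(l,round(s["score"],2),np.round(s["location"]),s["region"].sum(),np.round(at_z(ci,c,s["location"],.07),3))
print(bot.get_obs()["t"])
E
```

```text
{'t': np.float64(0.0), 'q': array([-1.3101,  0.4778,  0.0223,  1.5564, -0.0115,  1.1093, -0.0831]), 'joint_vel': array([-0.0004, -0.0016, -0.0004,  0.0008,  0.0009,  0.0014,  0.0001]), 'joint_torque': array([-5.00000e-04, -5.96446e+01,  1.60820e+00, -2.81200e+01,
        1.25000e-02,  9.30000e-03,  0.00000e+00]), 'eef_pos': array([0.2431, 0.6291, 0.2473]), 'tool_rot': array([-1.000e-04,  1.833e-01,  9.831e-01, -9.000e-04]), 'contact_force': array([-1.0552,  0.689 , -0.0715]), 'torque': array([ 0.0019, -0.0228, -0.0086]), 'gripper_width': np.float64(1.0021)}
top {'vertical_fov': 43.875571021486024, 'cx': 255.4016969234892, 'cy': 196.94817469714337, 'position': array([ 0.31626026, -0.00822283,  1.79363276]), 'attitude': array([-0.69887892, -0.04647195,  0.04213736,  0.71248373])}
gauge 0.77 [327. 214.] 199 [ 0.464 -0.258  0.07 ]
gauge 0.51 [273. 246.] 172 [ 0.353 -0.059  0.07 ]
wheel 0.56 [192. 197.] 4338 [0.537 0.232 0.07 ]
wheel 0.21 [382. 206.] 628 [ 0.491 -0.457  0.07 ]
rest 0.73 [323. 215.] 666 [ 0.462 -0.245  0.07 ]
chuck 0.77 [324. 216.] 175 [ 0.461 -0.247  0.07 ]
chuck 0.65 [27
[... 275 characters left out ...]
63. 256.] 489 [ 0.491 -0.243  0.07 ]
gauge 0.74 [211. 236.] 307 [ 0.36  -0.144  0.07 ]
wheel 0.63 [259. 174.] 3423 [0.52 0.17 0.07]
rest 0.65 [251. 276.] 1351 [ 0.455 -0.314  0.07 ]
chuck 0.75 [264. 171.] 3487 [0.539 0.193 0.07 ]
chuck 0.69 [212. 236.] 292 [ 0.364 -0.147  0.07 ]
chuck 0.66 [263. 260.] 395 [ 0.489 -0.26   0.07 ]
wrist {'vertical_fov': 65.70646984690485, 'cx': 254.95250581543579, 'cy': 188.07590085151804, 'position': array([0.17515647, 0.65555974, 0.37375981]), 'attitude': array([ 0.81620204, -0.11778139, -0.08095574,  0.55981063])}
gauge 0.54 [  6. 311.] 154 [0.315 0.103 0.07 ]
wheel 0.95 [108. 357.] 1658 [0.446 0.287 0.07 ]
chuck 0.69 [  6. 313.] 143 [0.318 0.1   0.07 ]
0.75
```

```bash
python3 -c "
import cv2,numpy as np
a=[cv2.imread('pics/%s0.png'%c) for c in ['top','side','wrist']]
cv2.imwrite('pics/all.png',cv2.resize(np.vstack([np.hstack(a[:2]),np.hstack([a[2],a[2]*0])])[:, :],(800,600)))"
```

```text
(no output)
```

View pics/all.png

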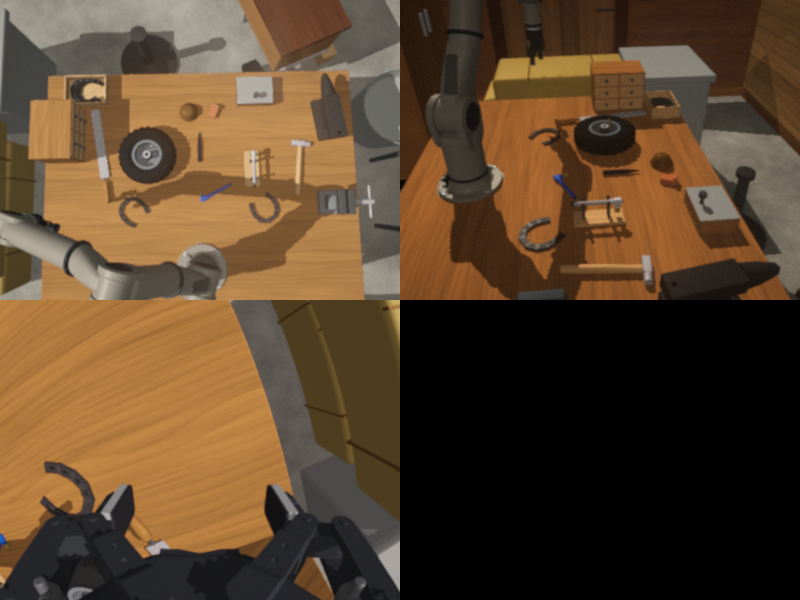

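The top view shows the wheel at about (192,197), the blue look-alike at (273,246) and a silver gauge on its rest at (325,214). The silver one fits the description. I'll confirm that in one enlarged crop.

```bash
python3 -c "
import cv2,numpy as np
t=cv2.imread('pics/top0.png');s=cv2.imread('pics/side0.png')
c=lambda im,x,y,w,h,W,H: cv2.resize(im[y:y+h,x:x+w],(W,H),interpolation=cv2.INTER_CUBIC)
cv2.imwrite('pics/crop1.png',np.vstack([np.hstack([c(t,150,155,80,60,400,300),c(t,295,180,60,45,400,300)]),np.hstack([c(s,215,140,100,75,400,300),c(s,210,235,100,75,400,300)])]))"
```

```text
(no output)
```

View pics/crop1.png

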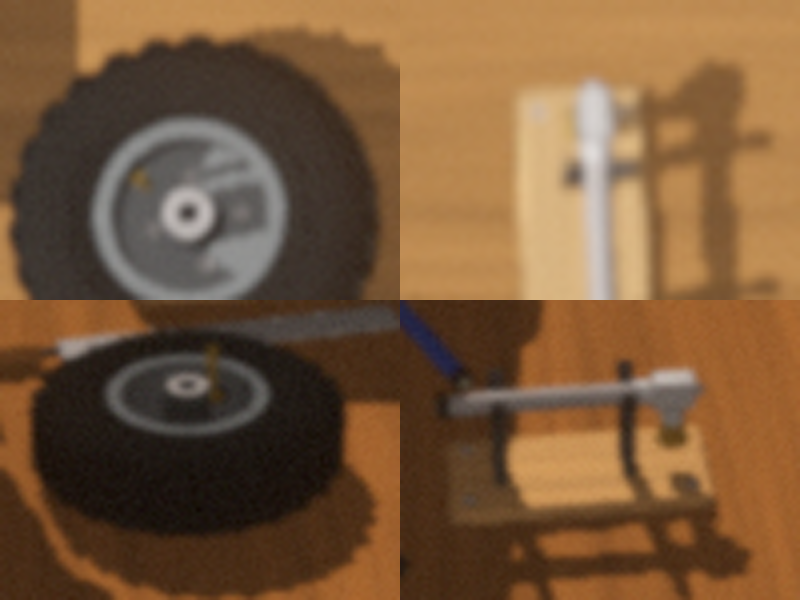

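Confirmed: the silver gauge is on the rest, head at about top px (324,196), with its brass chuck hanging down. The blue one lies on the bench and is the look-alike. The valve is at about top px (178,191) and the hub at (187.4,197.4).

```bash
cat >> h.py <<'E'
def go(target,yaw=None):
    """world TCP target (pointing down, tool y at angle yaw deg) -> turn deg, shift cm in tool axes"""
    o=bot.get_obs(); r=quat(o["tool_rot"]); p=np.array(o["eef_pos"])
    sh=r.inv().apply(np.array(target)-p)*100
    tu=np.zeros(3)
    if yaw is not None:
        a=np.radians(yaw); y=np.array([np.cos(a),np.sin(a),0]); z=np.array([0,0,-1.]); x=np.cross(y,z)
        tu=np.degrees((r.inv()*R.from_matrix(np.c_[x,y,z])).as_rotvec())
    return np.round(tu,2),np.round(sh,2)
E
python3 - <<'E'
from h import *
ci=bot.camera_info("top")
p=lambda px,z:np.round(at_z(ci,"top",px,z),3)
print("head",p((324.2,195.7),.083),"barrel",p((325,220),.079),"valve",p((178,191),.094),"hub",p((187.4,197.4),.082))
print(go((.47,.2,.30),90)); print(bot.get_obs()["tool_rot"])
E
```

```text
head [ 0.532 -0.248  0.083] barrel [ 0.444 -0.249  0.079] valve [0.558 0.279 0.094] hub [0.535 0.247 0.082]
(array([  0.  ,   0.  , -21.13]), array([-36.63, -31.9 ,  -5.17]))
[6.48841077e-06 1.83386307e-01 9.83040925e-01 3.79838323e-05]
```

```bash
python3 - <<'E'
from h import *
print(go((.62,.27,.32),90))
E
```

```text
(array([  0.  ,   0.  , -21.13]), array([-48.1 , -19.96,  -7.17]))
```

Call:
{"fn": "carry_out", "kwargs": {"moves": [[[0, 0, -21.1], [-48.1, -20, -7.2], 8.5], [[0, 0, -21.1], [-48.1, -20, -7.2], 8.5], [[0, 0, -21.1], [-48.1, -20, -7.2], 8.5], [[0, 0, -21.1], [-48.1, -20, -7.2], 8.5], [[0, 0, -21.1], [-48.1, -20, -7.2], 8.5]], "newtons": 70}}

```text
t: 1.38
eef_pos: [0.4684, 0.4142, 0.2917]
tool_rot: [0.0, 0.0, 1.0, 0.0]
contact_force: [1.3, 0.3, -0.1]
gripper_width: 0.994
```

```bash
python3 - <<'E'
from h import *
o=bot.get_obs();print(o["t"],o["eef_pos"],o["tool_rot"]);print(go((.62,.27,.32),90))
E
```

```text
1.375 [0.46842796 0.41418915 0.29165463] [1.90264763e-04 2.61841443e-04 9.99999913e-01 2.63612577e-04]
(array([ 0.03,  0.02, -0.03]), array([-15.17, -14.41,  -2.84]))
```

Call:
{"fn": "carry_out", "kwargs": {"moves": [[[0, 0, 0], [-15.2, -14.4, -2.8], 8.5], [[0, 0, 0], [-15.2, -14.4, -2.8], 8.5], [[0, 0, 0], [-15.2, -14.4, -2.8], 8.5], [[0, 0, 0], [-15.2, -14.4, -2.8], 8.5], [[0, 0, 0], [-15.2, -14.4, -2.8], 8.5]]}}

```text
t: 2.0
eef_pos: [0.6202, 0.2698, 0.3191]
tool_rot: [0.0, 0.002, 1.0, -0.0]
contact_force: [-0.7, 1.4, -1.1]
gripper_width: 0.991
```

```bash
python3 - <<'E'
from h import *
ci=bot.camera_info("wrist"); o=bot.get_obs(); im=bot.read_camera("wrist"); save("w1.png",im)
print(o["t"],o["eef_pos"]); print(ci)
import json; json.dump({k:np.array(v).tolist() for k,v in ci.items()},open("w1.json","w"))
for l in ["wheel","valve","gauge"]:
    try:
        for s in bot.silhouettes(l,"wrist")[:2]:
            r=s["region"]; ys,xs=np.where(r); print(l,s["score"],s["location"],r.sum(),xs.min(),xs.max(),ys.min(),ys.max())
    except Exception as e: print(e)
print(go((.59,-.248,.25),90))
E
```

```text
2.0 [0.62022073 0.26976409 0.31910664]
{'vertical_fov': 65.70646984690485, 'cx': 254.95250581543579, 'cy': 188.07590085151804, 'position': array([0.54714629, 0.27003681, 0.44455254]), 'attitude': array([ 0.70114295, -0.10140262, -0.10119954,  0.6984803 ])}
wheel 0.69 [237.9, 94.5] 31560 136 341 0 196
valve 0.79 [240.5, 94.1] 31756 136 341 0 195
valve 0.39 [73.6, 228.9] 761 57 83 208 247
gauge 0.59 [52.0, 14.9] 481 22 95 0 42
gauge 0.57 [126.1, 223.9] 1912 105 152 203 252
(array([ 0.05, -0.07,  0.18]), array([  2.89, -52.21,   6.83]))
```

View pics/w1.png

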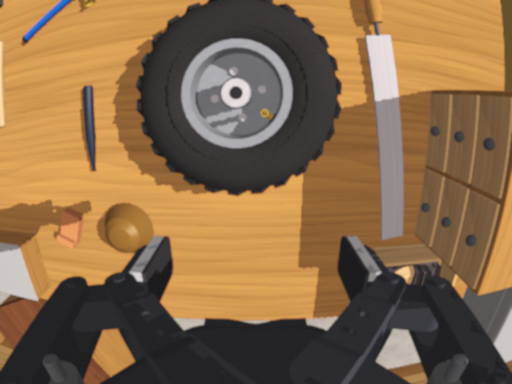

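The wheel's hub is at (236,93) and the brass valve at about (265,113), close to the camera's nadir. Now for sub-pixel centroids.

```bash
python3 - <<'E'
from h import *
import json
ci=json.load(open("w1.json")); im=cv2.imread("pics/w1.png")[:,:,::-1].astype(int)
w=im[100:126,252:280]; m=(w[...,0]-w[...,2])>45
ys,xs=np.where(m); print(len(xs)); c=(xs.mean()+252,ys.mean()+100); print("valve px",c,xs.min()+252,xs.max()+252,ys.min()+100,ys.max()+100)
w=im[75:112,218:256].sum(2); m=((w>480).astype(np.uint8))
n,l,st,ce=cv2.connectedComponentsWithStats(m); print(st,ce)
i=1+np.argmax(st[1:,4]); h=ce[i]+[218,75]
for z in(.088,.094,.1): print("valve",z,at_z(ci,"wrist",c,z).round(4))
H=at_z(ci,"wrist",h,.082);print("hub",h,H.round(4),np.hypot(*(at_z(ci,"wrist",c,.094)-H)[:2]))
cv2.imwrite("pics/w1c.png",cv2.resize(cv2.imread("pics/w1.png")[70:130,210:290],(800,600),interpolation=cv2.INTER_CUBIC))
E
```

```text
95
valve px (np.float64(266.11578947368423), np.float64(113.6842105263158)) 260 273 108 119
[[  0   0  38  37 742]
 [  0   0  33  33 644]
 [ 14  34   9   3  20]] [[20.6671159  19.65768194]
 [15.9984472  15.55279503]
 [18.65       35.3       ]]
valve 0.088 [0.5605 0.2833 0.088 ]
valve 0.094 [0.5602 0.2831 0.094 ]
valve 0.1 [0.56   0.2829 0.1   ]
hub [233.9984472   90.55279503] [0.5322 0.245  0.082 ] 0.04731316946384953
```

View pics/w1c.png

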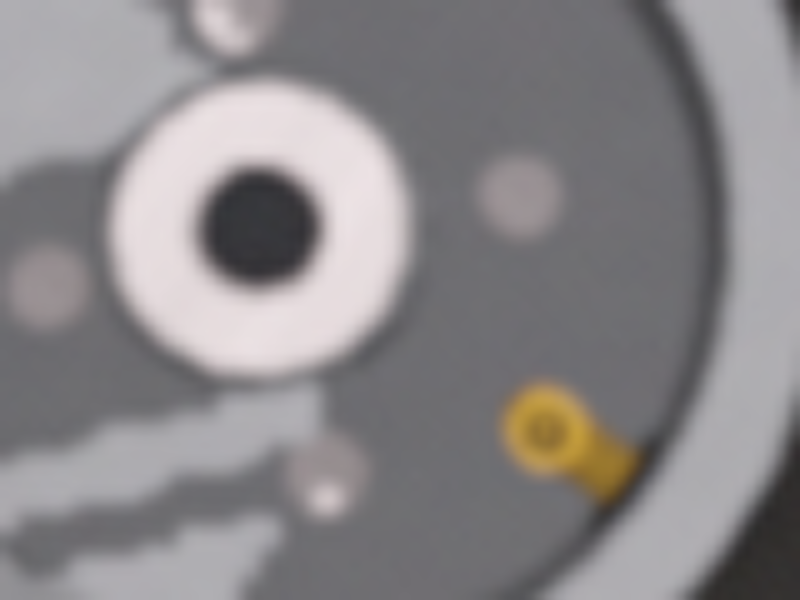

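Call:
{"fn": "carry_out", "kwargs": {"moves": [[[0, 0, 0], [2.9, -52.2, 6.8], 8.5], [[0, 0, 0], [2.9, -52.2, 6.8], 8.5], [[0, 0, 0], [2.9, -52.2, 6.8], 8.5], [[0, 0, 0], [2.9, -52.2, 6.8], 8.5], [[0, 0, 0], [2.9, -52.2, 6.8], 8.5]]}}

```text
t: 2.82
eef_pos: [0.6011, -0.0375, 0.2787]
tool_rot: [0.0, -0.001, 1.0, 0.0]
contact_force: [-0.0, -0.4, 0.1]
gripper_width: 0.998
```

The crop shows the valve tip circle centred at full px (264.3,112.4) and the hub centre at (235.4,92.4).

```bash
python3 - <<'E'
from h import *
import json
ci=json.load(open("w1.json"))
H=at_z(ci,"wrist",(235.4,92.4),.082);print("hub",H.round(4))
for z in (.088,.094,.1):
    V=at_z(ci,"wrist",(264.3,112.4),z); print(V.round(4),np.hypot(*(V-H)[:2]))
V=at_z(ci,"wrist",(264.3,112.4),.094); d=(V-H)[:2]; print("model",H[:2]+.042*d/np.hypot(*d))
print(go((.575,-.249,.26),90))
E
```

```text
hub [0.5345 0.2467 0.082 ]
[0.5589 0.2812 0.088 ] 0.04228112995506183
[0.5587 0.281  0.094 ] 0.04201351909996208
[0.5585 0.2808 0.1   ] 0.0417459762615685
model [0.55871772 0.28098367]
(array([0.05, 0.02, 0.16]), array([  2.67, -21.14,   1.85]))
```

Call:
{"fn": "carry_out", "kwargs": {"moves": [[[0, 0, 0], [2.6, -21.1, 1.9], 8.5], [[0, 0, 0], [2.6, -21.1, 1.9], 8.5], [[0, 0, 0], [2.6, -21.1, 1.9], 8.5], [[0, 0, 0], [2.6, -21.1, 1.9], 8.5], [[0, 0, 0], [2.6, -21.1, 1.9], 8.5]]}}

```text
t: 3.45
eef_pos: [0.5749, -0.2497, 0.2595]
tool_rot: [-0.0, 0.001, 1.0, -0.0]
contact_force: [0.7, 0.7, -0.1]
gripper_width: 0.996
```

```bash
python3 - <<'E'
from h import *
import json
ci=bot.camera_info("wrist"); o=bot.get_obs(); im=bot.read_camera("wrist"); save("w2.png",im)
print(o["t"],o["eef_pos"]); 
json.dump({k:np.array(v).tolist() for k,v in ci.items()},open("w2.json","w"))
for s in bot.silhouettes("gauge","wrist")[:2]:
    r=s["region"]; ys,xs=np.where(r); print(s["score"],s["location"],r.sum(),xs.min(),xs.max(),ys.min(),ys.max())
im2=cv2.resize(im[60:300,130:450],(800,600),interpolation=cv2.INTER_CUBIC); save("w2c.png",im2)
E
```

```text
3.45 [ 0.57486783 -0.24968979  0.25952001]
0.76 [253.2, 72.4] 2038 247 264 0 144
0.73 [377.4, 10.3] 877 333 437 0 27
```

View pics/w2c.png

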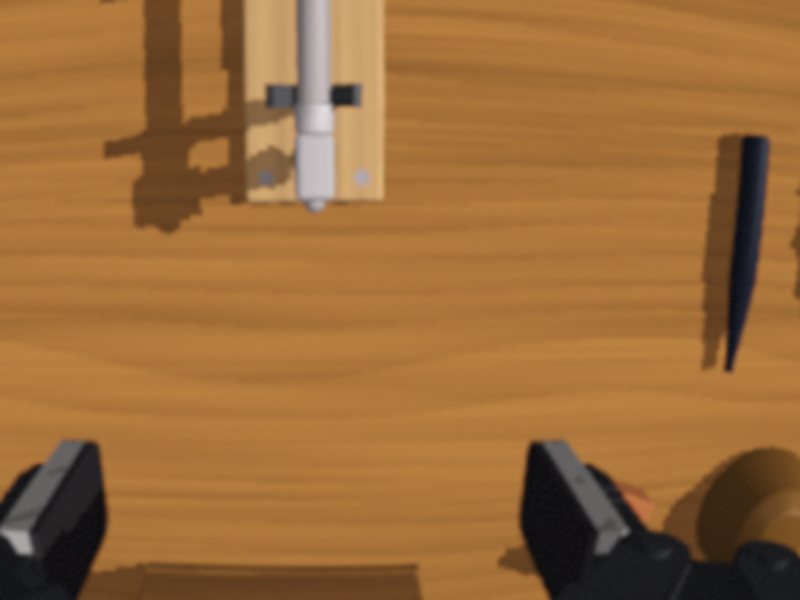

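The gauge head's top face spans crop rows 135–199 at column 316, which is full px (256.1,113.7) to (256.1,139.3). The near saddle is at full px (255.3,97.7). The barrel points along world x.

```bash
python3 - <<'E'
from h import *
import json
ci=json.load(open("w2.json")); P=lambda u,v,z:at_z(ci,"wrist",(u,v),z).round(4)
f,b=P(256.1,139.3,.083),P(256.1,113.7,.083); print("front",f,"back",b,"mid",(f+b)/2,f-b)
print("saddle",P(255.3,97.7,.086),"barrel",P(255.7,60,.079))
# barrel centreline by silhouettes
s=bot.silhouettes("gauge","wrist")[0]["region"]
pts=[]
for v in range(2,92,6):
    xs=np.where(s[v])[0]
    if len(xs)>3 and xs.max()-xs.min()<30: pts.append(P(xs.mean(),v,.079)[:2])
pts=np.array(pts); k=np.polyfit(pts[:,0],pts[:,1],1); print(pts[::4],"slope deg",np.degrees(np.arctan(k[0])),"y at .53",np.polyval(k,.53))
E
```

```text
front [ 0.5391 -0.2483  0.083 ] back [ 0.5129 -0.2483  0.083 ] mid [ 0.526  -0.2483  0.083 ] [0.0262 0.     0.    ]
saddle [ 0.4967 -0.2491  0.086 ] barrel [ 0.4574 -0.2486  0.079 ]
[[ 0.3938 -0.2496]
 [ 0.4209 -0.2492]
 [ 0.4469 -0.2492]
 [ 0.472  -0.2493]] slope deg 0.12552539487827108 y at .53 -0.24929605594971177
```

Call:
{"fn": "carry_out", "kwargs": {"moves": [[[0, 0, 0], [4.9, 0.1, 6], 8.5], [[0, 0, 0], [4.9, 0.1, 12], 8.5], [[0, 0, 0], [4.9, 0.1, 16.5], 8.5], [[0, 0, 0], [4.9, 0.1, 18.9], 8.5], [[0, 0, 0], [4.9, 0.1, 18.9], 8.5]]}}

```text
t: 4.22
eef_pos: [0.5261, -0.2449, 0.0692]
tool_rot: [-0.002, -0.001, 1.0, 0.001]
contact_force: [0.1, -0.5, 0.1]
gripper_width: 0.997
```

```bash
python3 - <<'E'
from h import *
import json
ci=bot.camera_info("wrist"); o=bot.get_obs(); im=bot.read_camera("wrist"); save("w3.png",im)
json.dump({k:np.array(v).tolist() for k,v in ci.items()},open("w3.json","w"))
print(o["t"],o["eef_pos"],o["contact_force"]); save("w3c.png",cv2.resize(im[170:350,135:375],(800,600),interpolation=cv2.INTER_CUBIC))
E
```

```text
4.225 [ 0.52611969 -0.24487926  0.06916287] [ 0.07615993 -0.47679047  0.07394097]
```

View pics/w3c.png

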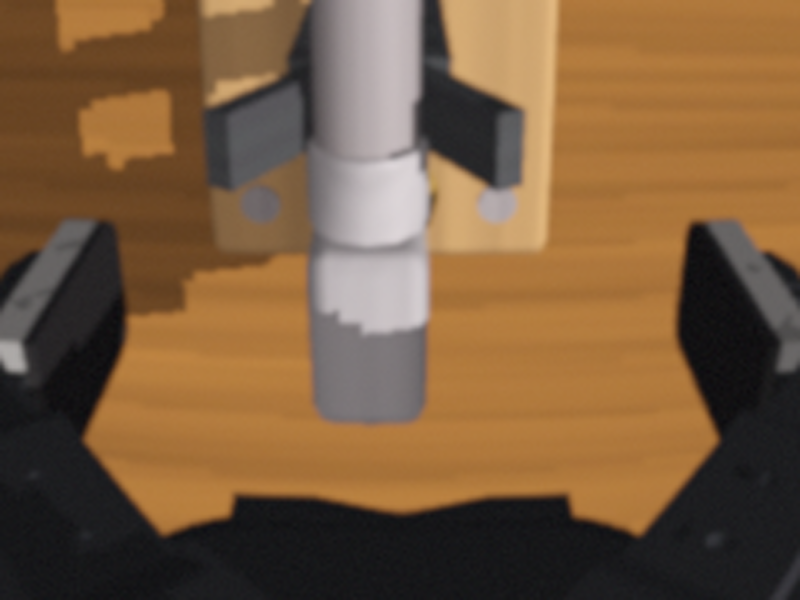

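The head is about 32 crop px left of centre between the fingers, roughly 4.5 mm towards -y. That agrees with the measured TCP y, so I'll correct it and close.

Call:
{"fn": "carry_out", "kwargs": {"moves": [[[0, 0, 0], [0, -0.45, 0], 8.5], [[0, 0, 0], [0, -0.45, 0], 8.5], [[0, 0, 0], [0, -0.45, 0], 4], [[0, 0, 0], [0, -0.45, 0], 2.6], [[0, 0, 0], [0, -0.45, 0], 2.6]]}}

```text
t: 4.9
eef_pos: [0.5265, -0.2522, 0.0709]
tool_rot: [0.0, 0.0, 1.0, 0.0]
contact_force: [0.4, -0.6, -0.7]
gripper_width: 0.371
```

```bash
python3 - <<'E'
from h import *
im=bot.read_camera("wrist"); o=bot.get_obs(); print({k:np.round(v,4) for k,v in o.items()}); save("w4.png",im); save("w4c.png",cv2.resize(im[170:350,135:375],(800,600),interpolation=cv2.INTER_CUBIC))
E
```

```text
{'t': np.float64(4.95), 'q': array([ 0.1701,  0.5617,  0.2227,  1.9236, -0.1892,  0.6763,  2.078 ]), 'joint_vel': array([-0.0001,  0.0026,  0.0009,  0.0008, -0.0011, -0.0001,  0.0015]), 'joint_torque': array([ 3.40000e-03, -5.47472e+01,  4.93400e+00, -1.93623e+01,
        8.80000e-03,  1.20000e-03, -5.00000e-04]), 'eef_pos': array([ 0.5265, -0.2522,  0.0708]), 'tool_rot': array([-0.e+00,  3.e-04,  1.e+00,  0.e+00]), 'contact_force': array([0.2358, 0.1917, 0.1432]), 'torque': array([0.0261, 0.0231, 0.0064]), 'gripper_width': np.float64(0.3139)}
```

View pics/w4c.png

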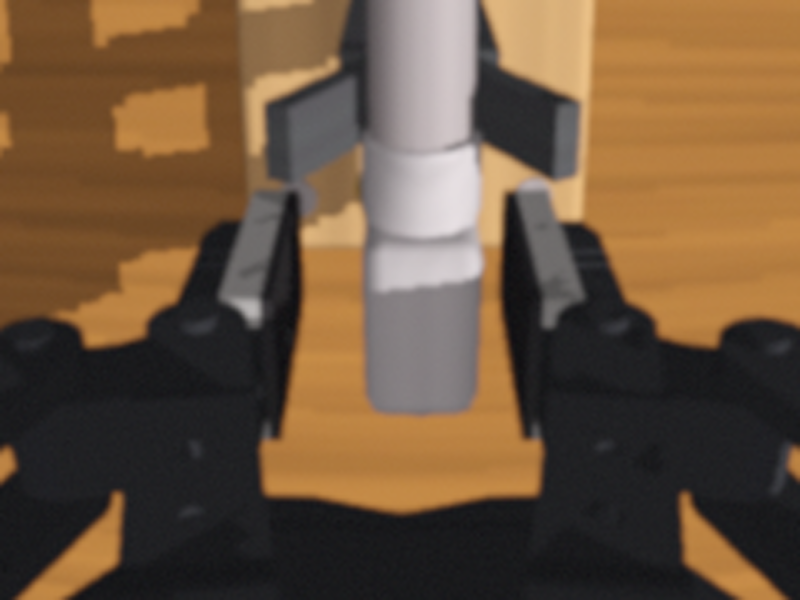

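Settled now, the fingers' centre (403) is 20 px left of the head's (423), about 3 mm. I'll shift back and close.

Call:
{"fn": "carry_out", "kwargs": {"moves": [[[0, 0, 0], [0, 0.3, 0], 2.6], [[0, 0, 0], [0, 0.3, 0], 2.6], [[0, 0, 0], [0, 0.3, 0], 1.8], [[0, 0, 0], [0, 0.3, 0], 0.8], [[0, 0, 0], [0, 0.3, 0], 0.8]], "newtons": 70}}

```text
t: 5.58
eef_pos: [0.5266, -0.2494, 0.0708]
tool_rot: [0.0, 0.0, 1.0, -0.0]
contact_force: [-0.4, -0.7, 0.1]
gripper_width: 0.178
```

Call:
{"fn": "carry_out", "kwargs": {"moves": [[[0, 0, 0], [0, 0, 0], 0.8], [[0, 0, 0], [0, 0, 0], 0.8]]}}

```text
t: 5.82
eef_pos: [0.5266, -0.2494, 0.0708]
tool_rot: [0.0, 0.0, 1.0, -0.0]
contact_force: [-0.2, -0.5, 0.1]
gripper_width: 0.172
```

```bash
python3 - <<'E'
from h import *
o=bot.get_obs(); print({k:np.round(v,4) for k,v in o.items()})
E
```

```text
{'t': np.float64(5.825), 'q': array([ 0.1651,  0.5601,  0.2229,  1.9266, -0.1889,  0.6746,  2.0733]), 'joint_vel': array([ 0.0005,  0.0003, -0.0001,  0.0004, -0.0011,  0.0002, -0.0004]), 'joint_torque': array([ -0.5205, -54.1693,   4.2671, -18.8647,  -0.3357,   0.1191,
        -0.1344]), 'eef_pos': array([ 0.5266, -0.2494,  0.0708]), 'tool_rot': array([ 1.e-04,  3.e-04,  1.e+00, -1.e-04]), 'contact_force': array([-0.2159, -0.5435,  0.0671]), 'torque': array([-0.2606,  0.0874,  0.155 ]), 'gripper_width': np.float64(0.1722)}
```

Call:
{"fn": "carry_out", "kwargs": {"moves": [[[0, 0, 0], [0, 0, -1], 0.8], [[0, 0, 0], [0, 0, -3], 0.8], [[0, 0, 0], [0, 0, -7], 0.8], [[0, 0, 0], [0, 0, -12], 0.8], [[0, 0, 0], [0, 0, -12], 0.8]]}}

```text
t: 6.45
eef_pos: [0.5289, -0.2501, 0.1953]
tool_rot: [0.004, 0.0, 1.0, -0.001]
contact_force: [0.4, -0.3, -2.2]
gripper_width: 0.177
```

```bash
python3 - <<'E'
from h import *
o=bot.get_obs(); print({k:np.round(o[k],4) for k in ["t","eef_pos","contact_force","torque","gripper_width","q"]}); print(go((.5595,.281,.19),90))
E
```

```text
{'t': np.float64(6.45), 'eef_pos': array([ 0.5289, -0.2501,  0.1953]), 'contact_force': array([ 0.4323, -0.3188, -2.2006]), 'torque': array([ 0.019 , -0.0586,  0.0274]), 'gripper_width': np.float64(0.177), 'q': array([ 0.1203,  0.3892,  0.2753,  1.8499, -0.1321,  0.9119,  2.0261])}
(array([-0.12,  0.45, -0.05]), array([-3.01, 53.12,  0.44]))
```

Call:
{"fn": "carry_out", "kwargs": {"moves": [[[0, 0, 0], [-0.3, 4, 0], 0.8], [[0, 0, 0], [-0.6, 10, 0], 0.8], [[0, 0, 0], [-1, 16, 0], 0.8], [[0, 0, 0], [-1.4, 22, 0], 0.8], [[0, 0, 0], [-1.8, 28, 0], 0.8]]}}

```text
t: 7.08
eef_pos: [0.5438, 0.0328, 0.1901]
tool_rot: [-0.001, 0.0, 1.0, 0.0]
contact_force: [0.7, -1.1, -1.1]
gripper_width: 0.176
```

Call:
{"fn": "carry_out", "kwargs": {"moves": [[[0, 0, 0], [-0.4, 6, 0], 0.8], [[0, 0, 0], [-0.8, 12, 0], 0.8], [[0, 0, 0], [-1.1, 18, 0], 0.8], [[0, 0, 0], [-1.4, 23, 0], 0.8], [[0, 0, 0], [-1.5, 25, 0], 0.8]]}}

```text
t: 7.7
eef_pos: [0.5581, 0.2849, 0.1896]
tool_rot: [-0.001, -0.002, 1.0, 0.0]
contact_force: [-0.7, -0.1, -1.0]
gripper_width: 0.174
```

Call:
{"fn": "carry_out", "kwargs": {"moves": [[[0, 0, 0], [0, 0, 2], 0.8], [[0, 0, 0], [0, 0, 4], 0.8], [[0, 0, 0], [0, 0, 4], 0.8], [[0, 0, 0], [0, 0, 4], 0.8]]}}

```text
t: 8.2
eef_pos: [0.5601, 0.2802, 0.1512]
tool_rot: [0.0, 0.001, 1.0, -0.0]
contact_force: [0.5, 0.6, -1.4]
gripper_width: 0.18
```

```bash
python3 - <<'E'
from h import *
o=bot.get_obs(); print({k:np.round(o[k],4) for k in ["t","eef_pos","tool_rot","contact_force","torque","gripper_width"]}); print(go((.5595,.281,.15),90))
a=bot.read_camera("side"); b=bot.read_camera("wrist"); save("s5.png",a); save("w5.png",b)
c=lambda im,x,y,w,h,W,H: cv2.resize(im[y:y+h,x:x+w],(W,H),interpolation=cv2.INTER_CUBIC)
save("c5.png",np.hstack([c(a,230,120,64,96,400,600),c(b,155,50,200,300,400,600)]))
ci=bot.camera_info("side"); o=att(ci["attitude"]); f=192/np.tan(np.radians(ci["vertical_fov"])/2)
def proj(p):
    q=o.inv().apply(np.array(p)-ci["position"]); return np.array([ci["cx"]+f*q[0]/-q[2],ci["cy"]-f*q[1]/-q[2]])
print("side px valve",proj((.5587,.281,.094)),"chuck",proj((.5587,.281,.1112)))
E
```

```text
{'t': np.float64(8.2), 'eef_pos': array([0.5601, 0.2802, 0.1512]), 'tool_rot': array([ 1.e-04,  7.e-04,  1.e+00, -1.e-04]), 'contact_force': array([ 0.4896,  0.5667, -1.4139]), 'torque': array([-0.0127, -0.0578, -0.0197]), 'gripper_width': np.float64(0.1801)}
(array([-0.01,  0.01, -0.08]), array([0.06, 0.08, 0.12]))
side px valve [266.61152923 151.79540521] chuck [266.64420704 147.32793716]
```

View pics/c5.png

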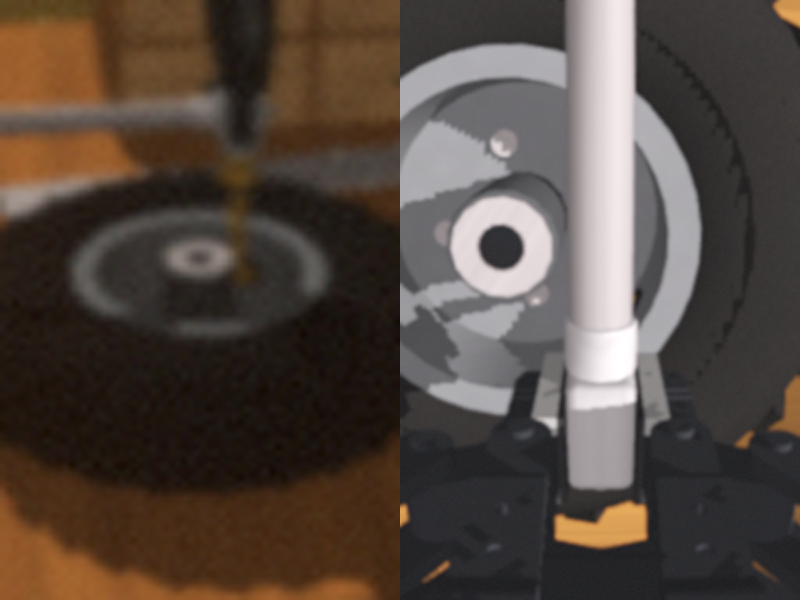

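In the side view the chuck (column ≈238 in the crop) hangs right over the valve. In the wrist view the gauge sits straight in the jaws. I'll descend and watch the force.

Call:
{"fn": "carry_out", "kwargs": {"moves": [[[0, 0, 0], [0.05, 0.05, 0.7], 0.8], [[0, 0, 0], [0.05, 0.05, 1.3], 0.8], [[0, 0, 0], [0.05, 0.05, 1.7], 0.8], [[0, 0, 0], [0.05, 0.05, 2], 0.8], [[0, 0, 0], [0.05, 0.05, 2], 0.8]]}}

```text
t: 8.93
eef_pos: [0.5592, 0.2812, 0.1305]
tool_rot: [-0.0, 0.0, 1.0, -0.0]
contact_force: [1.0, -1.0, -1.4]
gripper_width: 0.174
```

Call:
{"fn": "carry_out", "kwargs": {"moves": [[[0, 0, 0], [0, 0, 0.1], 0.8], [[0, 0, 0], [0, 0, 0.2], 0.8], [[0, 0, 0], [0, 0, 0.2], 0.8]]}}

```text
t: 9.3
eef_pos: [0.5594, 0.2813, 0.1289]
tool_rot: [0.0, 0.0, 1.0, 0.0]
contact_force: [0.0, 0.6, -1.8]
gripper_width: 0.172
```

Call:
{"fn": "carry_out", "kwargs": {"moves": [[[0, 0, 0], [0, 0, 0.1], 0.8], [[0, 0, 0], [0, 0, 0.2], 0.8], [[0, 0, 0], [0, 0, 0.2], 0.8]]}}

```text
t: 9.68
eef_pos: [0.5595, 0.2813, 0.1272]
tool_rot: [0.0, 0.0, 1.0, 0.0]
contact_force: [-1.9, -0.5, 4.8]
gripper_width: 0.176
```

Call:
{"fn": "carry_out", "kwargs": {"moves": [[[0, 0, 0], [0, 0, 0.1], 0.8], [[0, 0, 0], [0, 0, 0.2], 0.8], [[0, 0, 0], [0, 0, 0.2], 0.8]]}}

```text
t: 10.05
eef_pos: [0.5596, 0.2814, 0.1255]
tool_rot: [0.0, 0.0, 1.0, 0.0]
contact_force: [-2.1, -1.1, 7.7]
gripper_width: 0.168
```

Call:
{"fn": "carry_out", "kwargs": {"moves": [[[0, 0, 0], [0, 0, 0.1], 0.8], [[0, 0, 0], [0, 0, 0.2], 0.8], [[0, 0, 0], [0, 0, 0.27], 0.8], [[0, 0, 0], [0, 0, 0.27], 0.8]]}}

```text
t: 10.55
eef_pos: [0.5598, 0.2815, 0.1234]
tool_rot: [0.0, 0.0, 1.0, 0.0]
contact_force: [-3.0, -2.1, 11.8]
gripper_width: 0.174
```

Call:
{"fn": "carry_out", "kwargs": {"moves": [[[0, 0, 0], [0, 0, 0.06], 0.8], [[0, 0, 0], [0, 0, 0.11], 0.8], [[0, 0, 0], [0, 0, 0.11], 0.8]]}}

```text
t: 10.92
eef_pos: [0.56, 0.2816, 0.1227]
tool_rot: [0.001, 0.0, 1.0, 0.001]
contact_force: [-3.5, -2.4, 13.2]
gripper_width: 0.175
```

Call:
{"fn": "carry_out", "kwargs": {"moves": [[[0, 0, 0], [0, 0, 0.06], 0.8], [[0, 0, 0], [0, 0, 0.12], 0.8], [[0, 0, 0], [0, 0, 0.12], 0.8]]}}

```text
t: 11.3
eef_pos: [0.5602, 0.2817, 0.1221]
tool_rot: [0.001, 0.0, 1.0, 0.001]
contact_force: [-5.0, -2.0, 17.2]
gripper_width: 0.173
```

```bash
python3 - <<'E'
from h import *
o=bot.get_obs(); print({k:np.round(o[k],4) for k in ["t","eef_pos","tool_rot","contact_force","torque","gripper_width"]})
a=bot.read_camera("side"); save("s6.png",a); b=cv2.imread("pics/s5.png")[:,:,::-1]
c=lambda im,x,y,w,h,W,H: cv2.resize(im[y:y+h,x:x+w],(W,H),interpolation=cv2.INTER_CUBIC)
save("c6.png",np.vstack([c(b,190,120,100,37,800,296),c(a,190,120,100,37,800,296)]))
E
```

```text
{'t': np.float64(11.3), 'eef_pos': array([0.5602, 0.2817, 0.1221]), 'tool_rot': array([9.e-04, 4.e-04, 1.e+00, 7.e-04]), 'contact_force': array([-4.9788, -2.0228, 17.2351]), 'torque': array([-0.6165,  1.0569,  0.0095]), 'gripper_width': np.float64(0.1727)}
```

View pics/c6.png

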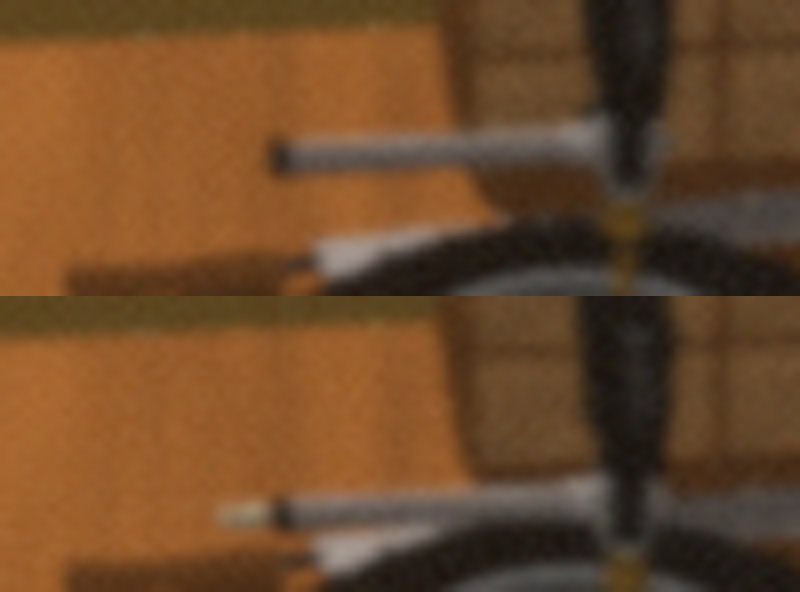

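The rod is out, about 55 crop px, roughly 24 mm. The slope has risen to about 6 N/mm, so the chuck is fully home at about 19 N. I'll hold, then check that the rod has stopped.

Call:
{"fn": "carry_out", "kwargs": {"moves": [[[0, 0, 0], [0, 0, 0], 0.8], [[0, 0, 0], [0, 0, 0], 0.8], [[0, 0, 0], [0, 0, 0], 0.8], [[0, 0, 0], [0, 0, 0], 0.8], [[0, 0, 0], [0, 0, 0], 0.8]]}}

```text
t: 11.98
eef_pos: [0.5601, 0.2817, 0.1221]
tool_rot: [0.001, 0.0, 1.0, 0.001]
contact_force: [-5.4, -2.5, 17.7]
gripper_width: 0.173
```

Call:
{"fn": "carry_out", "kwargs": {"moves": [[[0, 0, 0], [0, 0, 0], 0.8], [[0, 0, 0], [0, 0, 0], 0.8], [[0, 0, 0], [0, 0, 0], 0.8], [[0, 0, 0], [0, 0, 0], 0.8], [[0, 0, 0], [0, 0, 0], 0.8]]}}

```text
t: 12.6
eef_pos: [0.5602, 0.2817, 0.1221]
tool_rot: [0.001, 0.0, 1.0, 0.001]
contact_force: [-5.4, -1.6, 17.1]
gripper_width: 0.175
```

```bash
python3 - <<'E'
from h import *
a=bot.read_camera("side"); save("s7.png",a); b=cv2.imread("pics/s6.png")[:,:,::-1]
print(bot.get_obs()["contact_force"])
for im in (b,a):
    w=im[183-2-0:0] if 0 else im[144:152,205:235].astype(int); print((w[...,2]).max(0))
E
```

```text
[-5.59726334 -2.81419093 16.90511582]
[ 50  48  48  50  48  47  47  48  50  48  46  57  77  89  93  97 101  94
  75  50  48  71  86  91  94 120 132 143 141 143]
[ 49  47  50  49  46  48  49  48  48  46  48  59  79  89  91  95  98  92
  72  46  49  67  82  92  92 119 137 140 140 142]
```

The rod end is unchanged after 1.3 s more at about 18 N, so it has stopped. Lifting off.

Call:
{"fn": "carry_out", "kwargs": {"moves": [[[0, 0, 0], [0, 0, -0.5], 0.8], [[0, 0, 0], [0, 0, -1.5], 0.8], [[0, 0, 0], [0, 0, -3.5], 0.8], [[0, 0, 0], [0, 0, -7], 0.8], [[0, 0, 0], [0, 0, -7], 0.8]]}}

```text
t: 13.28
eef_pos: [0.5609, 0.282, 0.1923]
tool_rot: [0.002, 0.0, 1.0, 0.001]
contact_force: [-0.6, -0.0, -1.2]
gripper_width: 0.173
```

Call:
{"fn": "carry_out", "kwargs": {"moves": [[[0, 0, 0], [0.3, -5, 0], 0.8], [[0, 0, 0], [0.7, -11, 0], 0.8], [[0, 0, 0], [1.1, -17, 0], 0.8], [[0, 0, 0], [1.5, -23, 0], 0.8], [[0, 0, 0], [1.8, -28, 0], 0.8]]}}

```text
t: 13.9
eef_pos: [0.54, -0.0014, 0.1887]
tool_rot: [-0.001, 0.001, 1.0, -0.0]
contact_force: [1.0, -0.3, -1.3]
gripper_width: 0.176
```

Call:
{"fn": "carry_out", "kwargs": {"moves": [[[0, 0, 0], [0.4, -6, 0], 0.8], [[0, 0, 0], [0.8, -12, 0], 0.8], [[0, 0, 0], [1.1, -18, 0], 0.8], [[0, 0, 0], [1.4, -23, 0], 0.8], [[0, 0, 0], [1.5, -25, 0], 0.8]]}}

```text
t: 14.52
eef_pos: [0.5241, -0.2526, 0.1886]
tool_rot: [-0.001, 0.003, 1.0, -0.001]
contact_force: [0.2, -0.1, -1.0]
gripper_width: 0.17
```

Call:
{"fn": "carry_out", "kwargs": {"moves": [[[0, 0, 0], [0, 0, 0], 0.8], [[0, 0, 0], [0, 0, 0], 0.8], [[0, 0, 0], [0, 0, 0], 0.8]]}}

```text
t: 14.9
eef_pos: [0.5264, -0.2469, 0.1894]
tool_rot: [-0.0, -0.001, 1.0, 0.0]
contact_force: [-0.2, -0.8, -0.7]
gripper_width: 0.174
```

```bash
python3 - <<'E'
from h import *
o=bot.get_obs(); print({k:np.round(o[k],4) for k in ["t","eef_pos","tool_rot","contact_force","torque","gripper_width"]}); print(go((.5266,-.2494,.11),90))
a=bot.read_camera("side"); b=bot.read_camera("wrist"); save("s8.png",a); save("w8.png",b)
c=lambda im,x,y,w,h,W,H: cv2.resize(im[y:y+h,x:x+w],(W,H),interpolation=cv2.INTER_CUBIC)
save("c8.png",np.hstack([c(a,195,170,100,150,400,600),c(b,155,50,200,300,400,600)]))
E
```

```text
{'t': np.float64(14.9), 'eef_pos': array([ 0.5264, -0.2469,  0.1894]), 'tool_rot': array([-2.e-04, -1.e-03,  1.e+00,  4.e-04]), 'contact_force': array([-0.21  , -0.7757, -0.6741]), 'torque': array([ 0.0394, -0.1129,  0.0086]), 'gripper_width': np.float64(0.1741)}
(array([ 0.05, -0.02,  0.11]), array([-0.03, -0.26,  7.94]))
```

View pics/c8.png

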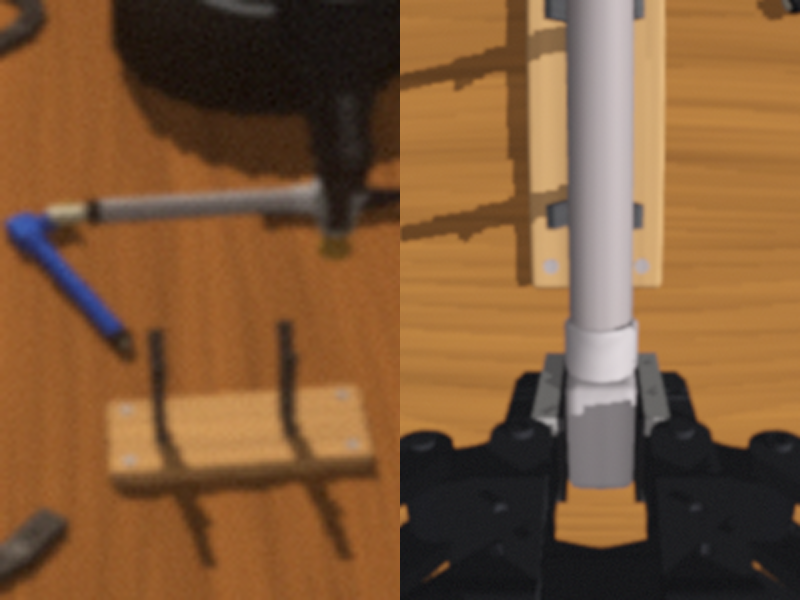

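The gauge sits in the jaws as before (head bottom 488 against 490, collar unchanged), with the rod out about 25 mm. Descending to just above the saddles.

Call:
{"fn": "carry_out", "kwargs": {"moves": [[[0, 0, 0], [0, -0.25, 4], 0.8], [[0, 0, 0], [0, -0.25, 7], 0.8], [[0, 0, 0], [0, -0.25, 9], 0.8], [[0, 0, 0], [0, -0.25, 9], 0.8], [[0, 0, 0], [0, -0.25, 9], 0.8]]}}

```text
t: 15.62
eef_pos: [0.5267, -0.2512, 0.1007]
tool_rot: [0.001, 0.0, 1.0, -0.0]
contact_force: [0.2, -0.4, -1.0]
gripper_width: 0.177
```

Call:
{"fn": "carry_out", "kwargs": {"moves": [[[0, 0, 0], [0, 0, 0], 0.8], [[0, 0, 0], [0, 0, 0], 0.8]]}}

```text
t: 15.88
eef_pos: [0.5265, -0.2513, 0.1006]
tool_rot: [0.001, 0.0, 1.0, -0.0]
contact_force: [0.6, 0.1, -1.6]
gripper_width: 0.174
```

```bash
python3 - <<'E'
from h import *
o=bot.get_obs(); print({k:np.round(o[k],4) for k in ["t","eef_pos","tool_rot","contact_force","torque"]}); print(go((.5266,-.2494,.0708),90))
E
```

```text
{'t': np.float64(15.875), 'eef_pos': array([ 0.5265, -0.2513,  0.1006]), 'tool_rot': array([ 7.e-04,  2.e-04,  1.e+00, -2.e-04]), 'contact_force': array([ 0.6347,  0.1399, -1.5819]), 'torque': array([ 0.0171, -0.0703,  0.0293])}
(array([-0.02,  0.08, -0.03]), array([-0.  ,  0.2 ,  2.98]))
```

Call:
{"fn": "carry_out", "kwargs": {"moves": [[[0, 0.1, 0], [0, 0.2, 0.5], 0.8], [[0, 0.1, 0], [0, 0.2, 1.3], 0.8], [[0, 0.1, 0], [0, 0.2, 2], 0.8], [[0, 0.1, 0], [0, 0.2, 2.5], 0.8], [[0, 0.1, 0], [0, 0.2, 2.5], 0.8]]}}

```text
t: 16.5
eef_pos: [0.5257, -0.2491, 0.0741]
tool_rot: [-0.001, 0.0, 1.0, 0.0]
contact_force: [0.8, 0.8, -0.8]
gripper_width: 0.173
```

Call:
{"fn": "carry_out", "kwargs": {"moves": [[[0, 0, 0], [0, 0, 0.15], 0.8], [[0, 0, 0], [0, 0, 0.3], 0.8], [[0, 0, 0], [0, 0, 0.4], 0.8], [[0, 0, 0], [0, 0, 0.4], 0.8]]}}

```text
t: 17.0
eef_pos: [0.5261, -0.2495, 0.0709]
tool_rot: [-0.001, 0.0, 1.0, -0.0]
contact_force: [-0.2, -1.0, -0.7]
gripper_width: 0.173
```

Call:
{"fn": "carry_out", "kwargs": {"moves": [[[0, 0, 0], [0, 0, 0.05], 0.8], [[0, 0, 0], [0, 0, 0.05], 0.8], [[0, 0, 0], [0, 0, 0.05], 2.6], [[0, 0, 0], [0, 0, 0.05], 3.5], [[0, 0, 0], [0, 0, 0.05], 5]]}}

```text
t: 17.62
eef_pos: [0.5259, -0.249, 0.0701]
tool_rot: [-0.001, 0.0, 1.0, 0.0]
contact_force: [-0.3, 1.2, 0.4]
gripper_width: 0.579
```

Call:
{"fn": "carry_out", "kwargs": {"moves": [[[0, 0, 0], [0, 0, 0], 6], [[0, 0, 0], [0, 0, 0], 6], [[0, 0, 0], [0, 0, -1], 6], [[0, 0, 0], [0, 0, -4], 6], [[0, 0, 0], [0, 0, -9], 6]]}}

```text
t: 18.25
eef_pos: [0.5252, -0.2488, 0.1605]
tool_rot: [-0.002, 0.0, 1.0, 0.0]
contact_force: [1.4, 0.3, 0.7]
gripper_width: 0.705
```

Call:
{"fn": "carry_out", "kwargs": {"moves": [[[0, 0, 0], [-4, 0, -5], 6], [[0, 0, 0], [-5, 0, -10], 6], [[0, 0, 0], [-5, 0, -10], 6], [[0, 0, 0], [-5, 0, -10], 6]]}}

```text
t: 18.75
eef_pos: [0.5757, -0.2491, 0.2601]
tool_rot: [-0.001, 0.0, 1.0, 0.0]
contact_force: [0.0, 0.1, -0.0]
gripper_width: 0.7
```

```bash
python3 - <<'E'
from h import *
o=bot.get_obs(); print({k:np.round(o[k],4) for k in ["t","eef_pos","contact_force","gripper_width"]})
a=bot.read_camera("side"); b=bot.read_camera("wrist"); save("s9.png",a); save("w9.png",b)
s0=cv2.imread("pics/side0.png")[:,:,::-1]
c=lambda im,x,y,w,h,W,H: cv2.resize(im[y:y+h,x:x+w],(W,H),interpolation=cv2.INTER_CUBIC)
save("c9.png",np.hstack([np.vstack([c(s0,205,235,100,75,400,300),c(a,205,235,100,75,400,300)]),c(b,180,0,140,210,400,600)]))
E
```

```text
{'t': np.float64(18.75), 'eef_pos': array([ 0.5757, -0.2491,  0.2601]), 'contact_force': array([ 0.0492,  0.0641, -0.0268]), 'gripper_width': np.float64(0.6997)}
```

View pics/c9.png

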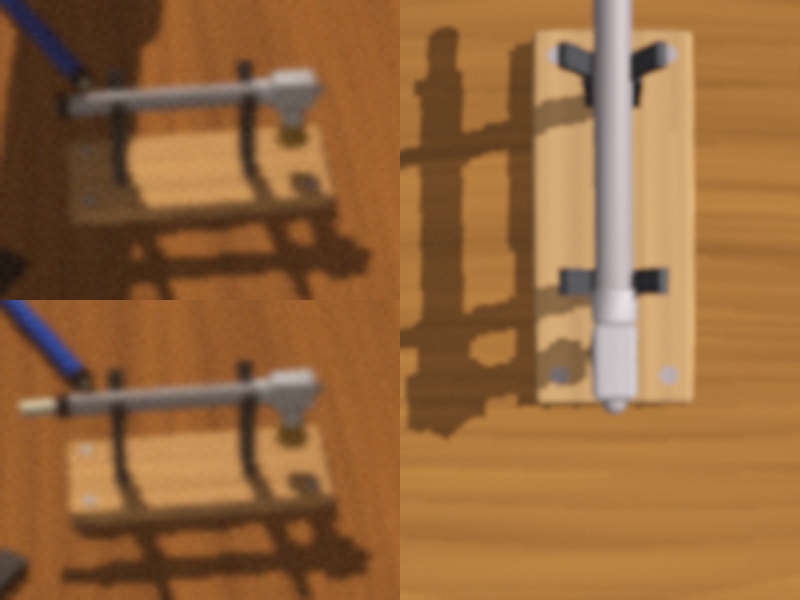

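The gauge lies level in both V's, in the same place as at the start (side view: head at column ≈292 both before and after). The chuck hangs down and the rod is out. The arm is clear, so I'm handing in.

```bash
python3 -c "
from station import bot
print(bot.hand_in())"
```

```text
the job is handed in; nothing more can be done
None
```

The tyre pressure has been taken and the gauge is back level in its rest, with the rod left out for you to read. By my rough reading of the side picture it stands out about 24 mm. I handed in at about 19 s of the 54 s allowed.

- **Pressing:** I held the chuck on the valve at a measured push of about 18–19 N, under the 30 N limit. The push began to climb steeply, at about 6 N per mm, which showed the chuck was fully home. A sideways force of about 5–6 N also showed while pressing, so the chuck was probably not quite centred on the stem.
- **Rod stopped:** pictures 1.3 s apart, with the chuck still held home, show the rod end in the same place.
- **Back in the rest:** the last side and wrist pictures show the gauge in both V's, in the same place as at the start, with the chuck hanging down. The arm is clear and the force reads zero.
- **Not checked:** I did not compare the other tools before and after, but the arm never went near them below travel height. The blue look-alike was left alone.

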